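# Lid the paint pot and shut it away

## Robot

A 6-joint arm with a two-finger parallel gripper is mounted at the origin on the work surface. World frame = base frame: x ahead of the robot, y to its left, z up, the work surface at z = 0. Lengths are in m, angles in rad, forces in N, time in s.
With the tool pointing down it reaches from about 0.375 to 0.9 m from the base axis. Payload 3.1 kg.
Tool frame: the origin (TCP) lies midway between the tips of the shut fingers; the grasp point (between the pads) lies 19 mm behind it; z points along the fingers, y is the line along which they close (so a half turn about z gives the same grasp; the last joint's range is limited). The gripper opens to 87 mm and grips with 3 to 60 N. Pads are 19 mm wide; open, the fingers measure 117 mm over their backs; the gripper's body (75 mm by 190 mm) begins 51 mm behind the grasp point.
Start: joints at [-1.438, 0.527, 1.433, -0, 1.181, -0.178], TCP at [0.192, -0.595, 0.223] pointing down, gripper open.
Joint ranges: [-3.08, 3.08], [-0.75, 2.2], [0.22, 2.44], [-1.43, 4.57], [0, 2.65], [-2.85, 2.85]. Speed limits (rad/s): [2.79, 2.79, 3.14, 3.14, 3.14, 3.14].

## Interface

Orientations are given as a unit quaternion [x, y, z, w].
In Python, from rig import robot gives the robot as it stands.
- The arm moves only by the shell command python3 -m jog 'ROWS' [FORCE]. ROWS is a JSON object of lists of equal length, an entry for each row: "dp": the shift along the tool's x, y, z in mm, a list of three; "delta_rot": the turn, a rotation vector about the tool's x, y, z in rad, a list of three; "gripper": the opening, from -1 (shut) to 1 (fully open). A call has 1 to 12 rows; each row is the pose to reach, as a shift and turn from the pose commanded when the call began, along the tool's axes at that moment; what a row does not reach only later rows make up. A row lasts 1/10 s, in which the tool goes at most 50 mm and 8.59 degrees, less where a joint would pass 70% of its speed; a pose out of reach is approached as far as the arm can. A call with a gripper value outside its range is refused whole. The fingers move at their own pace and stop on an object; FORCE is the grip in N (left out, the last holds). Time passes only in rows, so rows that repeat a pose let the fingers close. It gives the time, the measured TCP pose, the force, the opening and the grip force at its end, in the units of the state.
- robot.get_obs(): the state, without advancing time (a new reading comes with each control period).
- robot.camera(name): name is "scene" or "side" or "wrist"; returns the picture (420x560x3 uint8, red, green, blue); there is no depth.
- robot.camera_model(name): a dict with "fx", "fy", "cx", "cy" (pixels), "xyz" and "orientation" of the camera in the world; the wrist camera has in their place "T_tool_cam" (4x4, takes a point from camera to tool coordinates, whose origin is the TCP and whose axes are the flange's). Camera axes: x right, y down, z forward; pixel columns grow to the right and rows downward; lengths in m; the calibration is good to about 2 mm. A picture is of the moment at which its call begins: read the wrist's pose just before it. camera_model takes no time and is no camera call.
- robot.hand_in(): hands the job in; it is judged then, once.
Trained networks look in the newest picture that a camera, given by its name, has taken for a name from the list of things; names that differ only in an ending like _2 or _b are one class to them, and where a whole thing is asked for, a point or a joint stands for the part that bears it (a point fixed in the world has none). Each returns a list of dicts, best first, with "score" (0 to 1); they miss things now and then, are a little off and sometimes report something else, mostly with a low value. They report only what shows in the picture. A call takes as long as a camera call. They do not tell look-alikes from the thing itself.
- robot.search_frame(name, camera): "rect" ([left, top, right, bottom] in pixels, round what is visible of it).
The state is a dict: "time": time; "q": joint angles; "joint_velocities": joint speeds; "joint_torque": joint torques, N m; "position": TCP position; "tool_rot": TCP orientation; "ft_force": force on the tool from outside, world axes, zero at the start; "moment": the same for the moment, N m; "grip_width": finger opening in m; "grip_force": force on a finger pad.
Only numpy, scipy, OpenCV 4.12 (cv2) and the standard library are available. Lean on these libraries where they do the work, as an engineer would, in place of code of your own. Each camera call takes 0.05 s, during which the arm holds its last target. There are 200 camera calls.

## Task

Put the paint pot away: lay its lid on the pot that stands in the open drawer and press it down until it has snapped on all round and sits level, then push the drawer fully home until it clicks into its catch. Leave the steel dish, the ink sticks and the brush where they are.

Things in the scene. Friction and masses are not known exactly. Their poses are not given: they have to be found in the camera images.
- chest: Low wooden chest on the bench, fixed, 220 deep (x) x 180 wide (y) x 98 mm tall. Origin: centre of its underside. The drawer opens towards its own -x. The opening's upper edge is 86 mm above the bench: the pot with its lid snapped on passes 6 mm below; a lid not pressed on may strike it.
- drawer (a joint): How far the drawer is out, in m: 0 fully home, starts 0.125 to 0.155. It slides easily until a sprung catch resists at 16 mm (about 8 N); pushed past 6 mm, the catch draws it home. Drawer front: upright board 178 wide, 15 thick, top edge 94 mm above the bench; side walls only 47 mm above the bench.
- drawer_knob (a point): Centre of the outer end face of the drawer's round steel knob: 22 mm diameter, sticking 25 mm out of the middle of the drawer front, axis along the chest's x, 55 mm above the bench.
- pot_rim (a point): Centre of the rim (top edge) of the open round aluminium pot, 56 mm outer diameter, 42 mm tall, fixed upright in the drawer, 55 mm behind the inner face of the drawer front; its rim is 60 mm above the bench. Four sprung steel balls round its neck, 5 mm below the rim, stick out 4 mm and are pushed in by the lid (10 to 15 N in all).
- lid: Loose round press-on aluminium lid, 69 mm diameter: hollow skirt 12 deep (bore 61), plate 4, on top a black round knob 20 diameter, 16 tall. Lies right way up on the bench on either side of the chest. Origin: centre of the skirt's lower edge, z up; plate top at 16, knob top at 32 mm. Snapped on the pot (plate on rim) its origin is 12 mm below the rim; resting loose it stands higher or tilted.
- dish: Bystander: loose shallow steel dish, 90 mm diameter, 22 mm tall, on the bench on the other side of the chest from the lid. Origin: centre of its underside.
- stick0: Bystander: loose black ink stick with brass bands, 100 x 22 x 19 mm, lying along its x. Origin: centre of its underside.
- stick1: Bystander: ink stick like stick0.
- stick2: Bystander: ink stick like stick0.
- brush: Bystander: loose brush 170 mm long lying along its x. Origin: under its middle.
Things that resemble listed ones, but are neither listed nor needed, are in the scene too. Leave any pink or purple look-alike of the lid alone.

How it is judged:
On the way, in this order (a step that is already met when the one before it is completed fails the run):
1. the lid is snapped on the pot, level (z of lid in the frame of pot_rim between -0.0145 and -0.0095 m and horizontal distance between lid and pot_rim below 0.004 m and angle between lid's own z axis and vertical below 0.06 rad), for 0.2 s.
2. the drawer is fully home (value of joint drawer below 0.003 m), for 0.2 s.
At the end, for the whole second after the job is handed in: The lid sits on the pot with its lower edge 9.5 mm or more below the rim (12 when seated), within 4 mm of the pot's centre, level within 0.06 rad, at rest; the drawer is within 3 mm of fully home (all of step 1 and value of joint drawer below 0.003 m and linear speed of lid below 0.01 m/s); the robot touches nothing.
It fails at once if the dish, an ink stick or the brush is moved by more than 20 mm (distance of any of dish, stick0, stick1, stick2, brush from where it was at the start of the episode above 0.02 m).
It also fails if it takes over 56 s, if anything falls off the work surface, if the arm or the gripper's body presses on something with over 40 N, if the wrist force passes 120 N, or if a joint passes its speed limit or range.

## Working session

There is one attempt and no reset: what is moved stays moved. The work goes in short steps, Python scripts to look and compute and a shell command to move; the robot and the scene stay as the last step left them, time stands still between calls to the robot, and variables do not carry over. Pictures are saved under pics/ and viewed, at most 10 in all, crops included, and the job is handed in when it is done.

```bash
mkdir -p pics; ls
cat > h.py <<'E'
import numpy as np, cv2
from scipy.spatial.transform import Rotation as R
from rig import robot
def snap(n,f=None):
    o=robot.get_obs(); im=robot.camera(n)
    if f: cv2.imwrite('pics/'+f,im[:,:,::-1])
    return o,im
def cam(n,o=None):
    m=robot.camera_model(n)
    if 'T_tool_cam' in m:
        T=np.eye(4);T[:3,:3]=R.from_quat(o['tool_rot']).as_matrix();T[:3,3]=o['position'];T=T@np.array(m['T_tool_cam'])
        return m,T[:3,3],T[:3,:3]
    return m,np.array(m['xyz']),R.from_quat(m['orientation']).as_matrix()
def ray(n,px,o=None):
    m,c,A=cam(n,o);d=A@np.array([(px[0]-m['cx'])/m['fx'],(px[1]-m['cy'])/m['fy'],1]);return c,d/np.linalg.norm(d)
def onz(n,px,z,o=None):
    c,d=ray(n,px,o);return c+d*(z-c[2])/d[2]
def proj(n,p,o=None):
    m,c,A=cam(n,o);q=A.T@(np.array(p)-c);return np.array([m['fx']*q[0]/q[2]+m['cx'],m['fy']*q[1]/q[2]+m['cy']])
def tri(rs):
    M=sum(np.eye(3)-np.outer(d,d) for c,d in rs);b=sum((np.eye(3)-np.outer(d,d))@c for c,d in rs);return np.linalg.solve(M,b)
E
python3 - <<'E'
from h import *
ims=[]
for n in ['scene','side']:
    o,im=snap(n,n+'0.png');ims.append(im)
    for k in ['chest','drawer','drawer_knob','pot_rim','lid','dish','stick0','brush']:
        print(n,k,[(np.round(d['rect']).tolist(),round(d['score'],2)) for d in robot.search_frame(k,n)[:4]])
    m,c,A=cam(n);print(c,A[:,2],m['fx'])
print(robot.get_obs())
E
```

```text
pics
scene chest [([250.0, 170.0, 388.0, 274.0], 0.81)]
scene drawer [([251.0, 169.0, 313.0, 233.0], 0.78)]
scene drawer_knob [([248.0, 168.0, 308.0, 236.0], 0.74)]
scene pot_rim [([250.0, 169.0, 310.0, 235.0], 0.62)]
scene lid [([182.0, 228.0, 203.0, 243.0], 0.94), ([244.0, 263.0, 271.0, 287.0], 0.91), ([212.0, 241.0, 236.0, 264.0], 0.82), ([184.0, 268.0, 208.0, 287.0], 0.7)]
scene dish [([281.0, 152.0, 307.0, 168.0], 0.72), ([124.0, 312.0, 160.0, 338.0], 0.42)]
scene stick0 [([128.0, 312.0, 162.0, 338.0], 0.85), ([103.0, 314.0, 132.0, 339.0], 0.72), ([131.0, 295.0, 166.0, 317.0], 0.56)]
scene brush [([100.0, 313.0, 132.0, 343.0], 0.64), ([317.0, 125.0, 364.0, 136.0], 0.56)]
[ 1.25430978 -0.89318883  1.17980831] [-0.40219179  0.55659388 -0.72694223] 525.3023840452406
side chest [([176.0, 176.0, 305.0, 263.0], 0.59)]
side drawer [([240.0, 202.0, 309.0, 261.0], 0.56)]
side drawer_knob [([236.0, 204.0, 306.0, 261.0], 0.78), ([317.0, 200.0, 334.0, 215.0], 0.62)]
side pot_rim [([238.0, 206.0, 307.0, 260.0], 0.66)]
side lid [([329.0, 225.0, 351.0, 248.0], 0.61), ([286.0, 187.0, 304.0, 202
[... 370 characters left out ...]
time': 0.9, 'q': array([-1.43748221e+00,  5.27447485e-01,  1.43268887e+00, -2.82505649e-05,
        1.18141078e+00, -1.78482599e-01]), 'joint_velocities': array([ 0.00180322, -0.0007156 , -0.00021294,  0.00018923, -0.00137378,
       -0.00178907]), 'joint_torque': array([ 5.07716595e-04, -4.39994109e+01, -1.76990354e+01,  6.32965425e-02,
        5.02169249e-02, -6.72451065e-06]), 'position': array([ 0.19175893, -0.59483639,  0.22258425]), 'tool_rot': array([ 9.87871611e-01,  1.55272921e-01, -1.35786642e-05,  2.24591753e-05]), 'ft_force': array([ 0.45914181, -0.67366456,  0.47125203]), 'moment': array([0.00082494, 0.01121733, 0.04297532]), 'grip_force': 0.0, 'grip_width': 0.08689416573778806}
```

View pics/scene0.png

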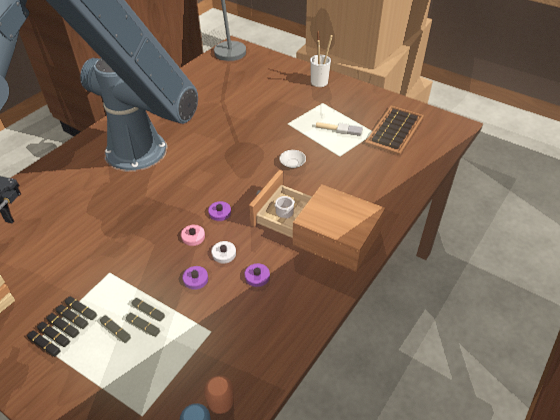

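View pics/side0.png

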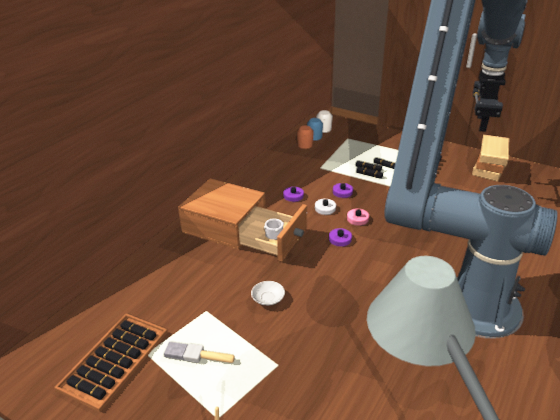

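Scene picture: the silvery lid is at (224,251), with look-alikes around it: purple (220,210), pink (193,234), purple (195,277) and purple (257,275). The pot is at (285,205), the drawer front around (267,198) and the dish at (292,159). In the side picture the lid is at (325,206), the pot at (273,230) and the drawer knob at (298,233).
I choose the silver one, since the description says aluminium. I'll check it in a close crop below.

Run:
```python
from h import *
P=lambda a,b:np.round(tri([ray('scene',a),ray('side',b)]),4)
print('lid',P((224,252),(325.5,207)))
print('lidknob top',P((223.5,247),(325,202)))
print('pot',P((285,205),(273,229)))
print('purpleA',P((220,211),(341,237)),'pink',P((193,235),(358,217)),'purpB',P((195,278),(343,190)),'purpC',P((257,275),(293,194)))
print('chest top corners', [np.round(onz('scene',p,.098),3) for p in [(323,188),(382,209),(357,262),(296,228)]])
print('chest top side', [np.round(onz('side',p,.098),3) for p in [(212,183),(264,192),(237,218),(180,206)]])
print('front top', [np.round(onz('scene',p,.094),3) for p in [(282,175),(253,212)]], [np.round(onz('side',p,.094),3) for p in [(305,209),(281,237)]])
a=cv2.resize(cv2.imread('pics/scene0.png')[160:300,160:320],None,fx=5,fy=4.2,interpolation=cv2.INTER_CUBIC)
a=cv2.resize(cv2.imread('pics/scene0.png')[190:300,160:320],None,fx=3,fy=3,interpolation=cv2.INTER_CUBIC)
b=cv2.resize(cv2.imread('pics/side0.png')[170:270,230:390],None,fx=3,fy=3,interpolation=cv2.INTER_CUBIC)[:270]
cv2.imwrite('pics/c1.png',np.vstack([a,b]))
```

```text
lid [ 0.5545 -0.1889  0.0053]
lidknob top [ 0.5551 -0.1874  0.0265]
pot [0.6135 0.0403 0.0429]
purpleA [ 0.4389 -0.0681  0.007 ] pink [ 0.437  -0.1908  0.0063] purpB [ 0.5485 -0.3086  0.0066] purpC [ 0.6853 -0.2012  0.0065]
chest top corners [array([0.697, 0.119, 0.098]), array([0.883, 0.14 , 0.098]), array([ 0.92 , -0.072,  0.098]), array([ 0.721, -0.062,  0.098])]
chest top side [array([ 0.876, -0.007,  0.098]), array([ 0.701, -0.048,  0.098]), array([0.694, 0.109, 0.098]), array([0.881, 0.146, 0.098])]
front top [array([0.56 , 0.101, 0.094]), array([ 0.582, -0.078,  0.094])] [array([ 0.546, -0.037,  0.094]), array([0.538, 0.116, 0.094])]
```

View pics/c1.png

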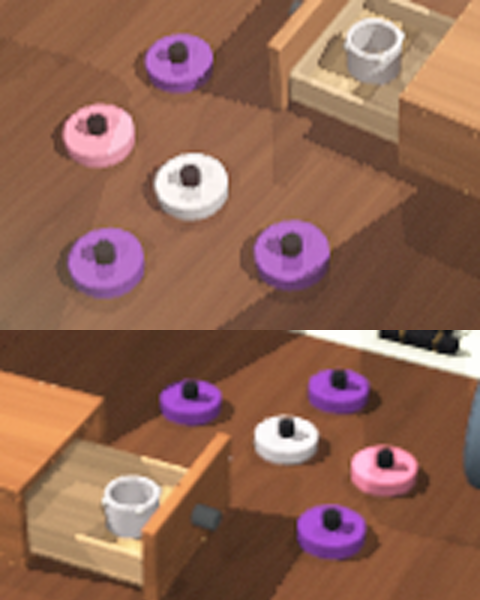

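The crop confirms it: the silver lid with the black knob sits between two purple lids, the pink one and a third purple. Next I plan the wrist view.

```bash
cat >> h.py <<'E'
def delta(tgt,yaw=None):
    o=robot.get_obs();A=R.from_quat(o['tool_rot']).as_matrix();y=np.arctan2(A[1,0],A[0,0])
    r=np.round(1000*A.T@(np.array(tgt)-o['position']),1)
    print('dp mm',r,'yaw',round(y,3),'dz rot',None if yaw is None else round(-(yaw-y),3),'tilt',np.round(A[:,2],4))
E
python3 - <<'E'
from h import *
m=robot.camera_model('wrist');print(np.round(m['T_tool_cam'],3),m['fx'],m['cx'],m['cy'])
delta([0.555,-0.10,0.30],0.2)
delta([0.555,-0.189,0.223],0.2)
E
```

```text
[[-0.    -0.955 -0.295  0.082]
 [ 1.    -0.    -0.     0.   ]
 [ 0.    -0.295  0.955 -0.163]
 [ 0.     0.     0.     1.   ]] 359.83956556762723 282.4793562398629 211.14645378767605
dp mm [ 497.5 -359.5  -77.4] yaw 0.312 dz rot 0.112 tilt [-0. -0. -1.]
dp mm [ 4.702e+02 -2.748e+02 -4.000e-01] yaw 0.312 dz rot 0.112 tilt [-0. -0. -1.]
```

```bash
python3 -m jog '{"dp":[[470,-330,-60],[470,-330,-60],[470,-330,-60],[470,-330,-60],[470,-330,-60],[470,-330,-60],[470,-330,-60],[470,-330,-60],[470,-330,-60],[470,-330,-60],[470,-330,-60],[470,-330,-60]],"delta_rot":[[0,0,0.11],[0,0,0.11],[0,0,0.11],[0,0,0.11],[0,0,0.11],[0,0,0.11],[0,0,0.11],[0,0,0.11],[0,0,0.11],[0,0,0.11],[0,0,0.11],[0,0,0.11]],"gripper":[0.2,0.2,0.2,0.2,0.2,0.2,0.2,0.2,0.2,0.2,0.2,0.2]}' && python3 -m jog '{"dp":[[0,0,0],[0,0,0],[0,0,0]],"delta_rot":[[0,0,0],[0,0,0],[0,0,0]],"gripper":[0.2,0.2,0.2]}'
python3 - <<'E'
from h import *
o,im=snap('wrist','w1.png');np.save('w1.npy',o,allow_pickle=True)
for k in ['lid','pot_rim','drawer_knob','drawer']:
    print(k,[(np.round(d['rect']).tolist(),round(d['score'],2)) for d in robot.search_frame(k,'wrist')[:5]])
print(proj('wrist',[.5545,-.189,.01],o),proj('wrist',[.6135,.0403,.05],o))
delta([.555,-.189,.2],.2)
E
```

```text
time: 2.1
position: [0.5398, -0.1334, 0.2833]
tool_rot: [0.995, 0.102, 0.001, -0.0]
ft_force: [-1.0, -0.5, -0.5]
grip_width: 0.0521
grip_force: 0.0
time: 2.4
position: [0.5371, -0.1374, 0.2823]
tool_rot: [0.995, 0.1, -0.001, 0.0]
ft_force: [0.5, 0.1, -0.3]
grip_width: 0.0522
grip_force: 0.0
lid [([285.0, 226.0, 335.0, 278.0], 0.92), ([388.0, 157.0, 446.0, 217.0], 0.91), ([299.0, 132.0, 357.0, 197.0], 0.61), ([335.0, 19.0, 399.0, 83.0], 0.57), ([188.0, 208.0, 247.0, 256.0], 0.56)]
pot_rim [([24.0, 2.0, 227.0, 167.0], 0.8)]
drawer_knob [([22.0, 0.0, 223.0, 168.0], 0.98)]
drawer [([22.0, 0.0, 224.0, 165.0], 0.95)]
[327.01519897 164.53448933] [127.60330076  70.95818962]
dp mm [ 7.1 53.9 82.5] yaw 0.2 dz rot 0.0 tilt [-3.e-04  0.e+00 -1.e+00]
```

View pics/w1.png

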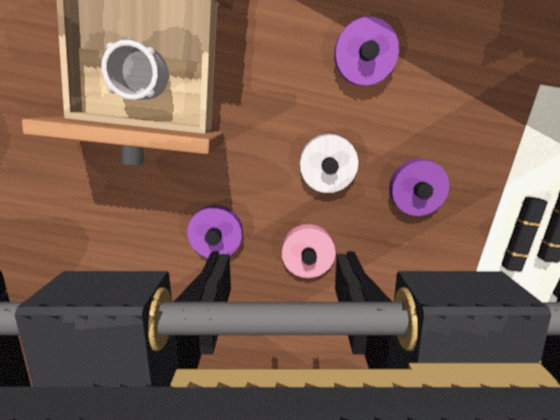

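Wrist view: the silver lid is at (329,165) with its knob at (330,165), the pot rim at (131,69), the drawer front edge from (24,121) to (222,133), and the drawer knob at (132,160). The neighbouring purple lids (214,232), (420,187), (366,50) and the pink one (308,251) are clear of the grasp. Next I go lower for a second view.

```bash
python3 -m jog '{"dp":[[7,54,160],[7,54,160],[7,54,160],[7,54,160],[7,54,160],[7,54,160],[7,54,160]],"delta_rot":[[0,0,0],[0,0,0],[0,0,0],[0,0,0],[0,0,0],[0,0,0],[0,0,0]],"gripper":[0.2,0.2,0.2,0.2,0.2,0.2,0.2]}'
python3 - <<'E'
from h import *
o1=np.load('w1.npy',allow_pickle=True).item();im1=cv2.imread('pics/w1.png')[:,:,::-1]
o,im=snap('wrist','w2.png');np.save('w2.npy',o,allow_pickle=True)
def lid(im,o,g):
    x,y=proj('wrist',g,o) if g is not None else (0,0)
    hsv=cv2.cvtColor(im,cv2.COLOR_RGB2HSV).astype(int)
    mk=((hsv[:,:,1]<60)&(hsv[:,:,2]>120)).astype(np.uint8)
    n,L,S,C=cv2.connectedComponentsWithStats(mk)
    i=min([i for i in range(1,n) if S[i,4]>600],key=lambda i:np.hypot(*(C[i]-[x,y])))
    cs=cv2.findContours((L==i).astype(np.uint8),cv2.RETR_EXTERNAL,cv2.CHAIN_APPROX_NONE)[0]
    h=cv2.convexHull(max(cs,key=len));e=cv2.fitEllipse(h)
    hm=cv2.fillConvexPoly(np.zeros(mk.shape,np.uint8),h,1)
    d=((hsv[:,:,2]<70)&(hm>0)).astype(np.uint8);n,L,S,C=cv2.connectedComponentsWithStats(d)
    j=1+np.argmax(S[1:,4]) ;return e,C[j],S[j]
r=[]
for I,O in((im1,o1),(im,o)):
    e,k,s=lid(I,O,[.5545,-.189,.01]);print(np.round(e[0]),np.round(e[1]),k,s);r.append((e[0],k))
print('plate/skirt',tri([ray('wrist',r[0][0],o1),ray('wrist',r[1][0],o)]))
print('knob',tri([ray('wrist',r[0][1],o1),ray('wrist',r[1][1],o)]))
print('at z', [onz('wrist',r[i][0],.012,O) for i,O in((0,o1),(1,o))],[onz('wrist',r[i][1],.028,O) for i,O in((0,o1),(1,o))])
print('front',[np.round(onz('wrist',p,.094,o1),4) for p in [(24,121),(222,133)]],'pot',onz('wrist',(131,69),.06,o1))
E
```

```text
time: 3.35
position: [0.5564, -0.1884, 0.1243]
tool_rot: [0.995, 0.101, 0.001, 0.001]
ft_force: [0.4, 0.1, 0.5]
grip_width: 0.0522
grip_force: 0.0
[328. 163.] [59. 60.] [329.55614973 165.29946524] [322 158  16  16 187]
[284. 208.] [88. 89.] [284.14919355 213.27217742] [273 200  23  27 496]
plate/skirt [ 0.5567923  -0.18998249  0.01111738]
knob [ 0.55632007 -0.18989213  0.02461787]
at z [array([ 0.55681387, -0.1900001 ,  0.012     ]), array([ 0.55715451, -0.18977027,  0.012     ])] [array([ 0.5568335 , -0.18930547,  0.028     ]), array([ 0.55733052, -0.18969098,  0.028     ])]
front [array([0.5499, 0.1152, 0.094 ]), array([ 0.5762, -0.0703,  0.094 ])] pot [0.61611758 0.03302476 0.06      ]
```

View pics/w2.png

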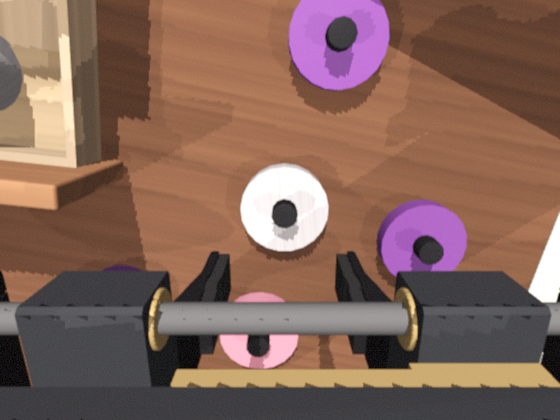

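Lid at (0.557,-0.190). Triangulated heights (blob 11 mm, knob 25 mm) match a lid lying on the bench. In w2 it is at (284,208) with free room for the fingers, so I descend and grasp the knob.

```bash
python3 -m jog '{"dp":[[0.5,1,40],[0.5,1,80],[0.5,1,98],[0.5,1,105],[0.5,1,105],[0.5,1,105]],"delta_rot":[[0,0,0],[0,0,0],[0,0,0],[0,0,0],[0,0,0],[0,0,0]],"gripper":[0.2,0.2,0.2,0.2,0.2,0.2]}' && python3 -m jog '{"dp":[[0,0,0],[0,0,0],[0,0,0],[0,0,0],[0,0,0]],"delta_rot":[[0,0,0],[0,0,0],[0,0,0],[0,0,0],[0,0,0]],"gripper":[-1,-1,-1,-1,-1]}' 40
```

```text
time: 4.0
position: [0.5575, -0.1894, 0.0192]
tool_rot: [0.995, 0.101, 0.001, 0.001]
ft_force: [0.3, -0.3, 0.0]
grip_width: 0.0523
grip_force: 0.0
time: 4.5
position: [0.5563, -0.189, 0.0177]
tool_rot: [0.995, 0.101, 0.0, 0.0]
ft_force: [0.5, -0.8, -0.4]
grip_width: 0.02
grip_force: 0.2
```

```bash
python3 -m jog '{"dp":[[0,0,0],[0,0,0],[0,0,-40],[0,0,-80],[0,0,-120],[0,0,-160],[0,0,-160],[0,0,-160]],"delta_rot":[[0,0,0],[0,0,0],[0,0,0],[0,0,0],[0,0,0],[0,0,0],[0,0,0],[0,0,0]],"gripper":[-1,-1,-1,-1,-1,-1,-1,-1]}' 40
python3 - <<'E'
from h import *
delta([.535,.02,.18],.141);delta([.535,.02,.26],.141)
E
```

```text
time: 5.3
position: [0.5564, -0.189, 0.1784]
tool_rot: [0.995, 0.101, 0.001, 0.001]
ft_force: [-0.3, 0.4, -1.7]
grip_width: 0.0189
grip_force: 40.0
dp mm [  20.9 -209.1   -1.8] yaw 0.202 dz rot 0.061 tilt [ 1.7e-03 -9.0e-04 -1.0e+00]
dp mm [  21.  -209.   -81.8] yaw 0.202 dz rot 0.061 tilt [ 1.7e-03 -9.0e-04 -1.0e+00]
```

```bash
python3 -m jog '{"dp":[[21,-50,0],[21,-100,0],[21,-150,0],[21,-190,0],[21,-209,0],[21,-209,0],[21,-209,0],[21,-209,0]],"delta_rot":[[0,0,0.06],[0,0,0.06],[0,0,0.06],[0,0,0.06],[0,0,0.06],[0,0,0.06],[0,0,0.06],[0,0,0.06]],"gripper":[-1,-1,-1,-1,-1,-1,-1,-1]}'
python3 - <<'E'
from h import *
o,im=snap('wrist','w3.png');np.save('w3.npy',o,allow_pickle=True)
E
```

```text
time: 6.1
position: [0.535, 0.019, 0.1767]
tool_rot: [0.998, 0.07, -0.001, 0.0]
ft_force: [-0.4, -0.3, -0.7]
grip_width: 0.0189
grip_force: 40.0
```

View pics/w3.png

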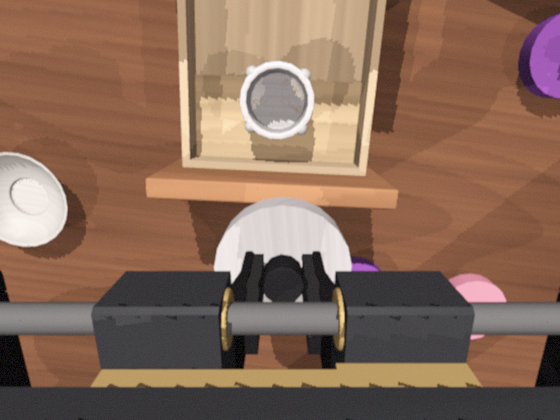

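w3: the pot rim is at (277,100) with its ball bumps on the diagonals. The lid is held in the fingers at about (283,263), the drawer front's top edge runs from (147,183) to (397,193), and the dish is off at left. I take a second, shifted view.

```bash
python3 -m jog '{"dp":[[0,-50,-10],[0,-60,-20],[0,-60,-20],[0,-60,-20]],"delta_rot":[[0,0,0],[0,0,0],[0,0,0],[0,0,0]],"gripper":[-1,-1,-1,-1]}'
cat > pot.py <<'E'
from h import *
from scipy.optimize import least_squares
def blob(im,seed,lo=150,sat=45):
    hsv=cv2.cvtColor(im,cv2.COLOR_RGB2HSV).astype(int)
    mk=((hsv[:,:,1]<sat)&(hsv[:,:,2]>lo)).astype(np.uint8)
    n,L,S,C=cv2.connectedComponentsWithStats(mk)
    ys,xs=np.nonzero(mk);k=np.argmin(np.hypot(xs-seed[0],ys-seed[1]));i=L[ys[k],xs[k]]
    cs=cv2.findContours((L==i).astype(np.uint8),cv2.RETR_EXTERNAL,cv2.CHAIN_APPROX_NONE)[0]
    return max(cs,key=len)[:,0,:].astype(float)
def circ(P,r0=None):
    f=lambda v:np.hypot(P[:,0]-v[0],P[:,1]-v[1])-(v[2] if r0 is None else r0)
    s=least_squares(f,[*P[:,:2].mean(0),r0 or .03],loss='soft_l1',f_scale=.0005,x_scale=.01);return s.x,np.abs(s.fun).mean()
E
python3 - <<'E'
from pot import *
o,im=snap('wrist','w4.png');np.save('w4.npy',o,allow_pickle=True)
o3=np.load('w3.npy',allow_pickle=True).item();im3=cv2.imread('pics/w3.png')[:,:,::-1]
rs=[]
for I,O in((im3,o3),(im,o)):
    q=proj('wrist',[.616,.033,.06],O); b=blob(I,q+[34,0])
    P=np.array([onz('wrist',p,.06,O) for p in b]);c,e=circ(P);print('pot',q,b.min(0),b.max(0),np.round(c,4),e)
    rs.append(ray('wrist',proj('wrist',[c[0],c[1],.06],O),O))
    # lid lower arc
    zb=O['position'][2]-.0177;g=proj('wrist',O['position'],O)
    b=blob(I,g+[0,-50],110,60);b=b[b[:,1]<250]
    P=np.array([onz('wrist',p,zb,O) for p in b]);c,e=circ(P,.0345);A=R.from_quat(O['tool_rot']).as_matrix()
    print('lid',b.min(0),b.max(0),c[:2],e,'tool offs',A.T@(np.array([c[0],c[1],O['position'][2]])-O['position']), circ(P))
print('pot tri',tri(rs))
f=[onz('wrist',p,.094,o3) for p in [(147,184),(397,193)]];d=f[0]-f[1];print(f,'yaw',np.arctan2(-d[0],d[1]))
w=[onz('wrist',p,.047,o3) for p in [(186,150),(370,150)]]
E
```

```text
time: 6.55
position: [0.527, 0.0784, 0.1977]
tool_rot: [0.997, 0.071, 0.001, 0.0]
ft_force: [0.0, 0.0, -0.3]
grip_width: 0.0184
grip_force: 40.0
pot [279.11421826  99.6669023 ] [240.  60.] [314. 139.] [0.6151 0.0347 0.0278] 0.0007366863929530589
lid [216. 197.] [348. 249.] [0.53451268 0.01903361] 0.0003438960858343141 tool offs [-4.83816888e-04 -1.46720381e-04  5.60526351e-07] (array([0.53322338, 0.01883257, 0.03558335]), np.float64(0.0002582674900122397))
pot [354.40842942 100.62586279] [317.  64.] [387. 137.] [0.615  0.0353 0.028 ] 0.0007782672450031069
lid [217. 196.] [348. 249.] [0.52681597 0.0783382 ] 0.00028582521388380755 tool offs [-2.02982273e-04  2.26503790e-05 -1.68533959e-07] (array([0.52627712, 0.07825205, 0.03495248]), np.float64(0.0002866702995257918))
pot tri [0.6150931  0.03477299 0.05736044]
[array([0.54750671, 0.11622328, 0.094     ]), array([ 0.56559258, -0.05792035,  0.094     ])] yaw 0.10348503098488848
```

Pot at (0.615,0.035), rim triangulated at 57 mm against 60 in the text, fitted radius 28 mm. The lid is centred on the TCP within 0.5 mm. Next I move over the pot.

Run:
```python
from h import *
delta([.6153,.035,.11],.12)
```

```text
dp mm [81.5 55.1 87.5] yaw 0.141 dz rot 0.021 tilt [ 3.e-04 -7.e-04 -1.e+00]
```

```bash
python3 -m jog '{"dp":[[40,28,0],[81.5,55,10],[81.5,55,50],[81.5,55,80],[81.5,55,87],[81.5,55,87],[81.5,55,87]],"delta_rot":[[0,0,0.02],[0,0,0.02],[0,0,0.02],[0,0,0.02],[0,0,0.02],[0,0,0.02],[0,0,0.02]],"gripper":[-1,-1,-1,-1,-1,-1,-1]}'
python3 - <<'E'
from h import *
for i in range(4):
    o=robot.get_obs();print(np.round(o['position'],4),o['ft_force']);robot.camera('side') if i<3 else 0
delta([.6153,.035,.08],.12)
E
```

```text
time: 7.3
position: [0.6158, 0.0359, 0.1116]
tool_rot: [0.998, 0.061, 0.001, 0.0]
ft_force: [0.1, 0.2, -0.2]
grip_width: 0.0188
grip_force: 40.0
[0.6158 0.0359 0.1116] [ 0.13797705  0.24631661 -0.1790875 ]
[0.6162 0.0361 0.1122] [ 0.38010452 -0.86956329 -0.4225051 ]
[0.6162 0.0363 0.1125] [-1.15446987 -0.26643529 -0.02346091]
[0.6161 0.0364 0.1125] [-0.41693414 -0.5056691  -0.91116511]
dp mm [-1.1  1.2 32.5] yaw 0.122 dz rot 0.002 tilt [ 3.7e-03 -5.0e-04 -1.0e+00]
```

```bash
python3 -m jog '{"dp":[[-0.9,1.3,20],[-0.9,1.3,32],[-0.9,1.3,35],[-0.9,1.3,37],[-0.9,1.3,39],[-0.9,1.3,39]],"delta_rot":[[0,0,0],[0,0,0],[0,0,0],[0,0,0],[0,0,0],[0,0,0]],"gripper":[-1,-1,-1,-1,-1,-1]}' 50
python3 - <<'E'
from h import *
delta([.6153,.035,.0657],.12)
E
```

```text
time: 8.05
position: [0.6147, 0.035, 0.0719]
tool_rot: [0.998, 0.061, 0.001, 0.0]
ft_force: [0.2, -0.3, 1.1]
grip_width: 0.0184
grip_force: 50.0
dp mm [0.6 0.1 6.2] yaw 0.122 dz rot 0.002 tilt [ 1.4e-03 -2.0e-04 -1.0e+00]
```

```bash
for i in 1 ; do python3 -m jog '{"dp":[[0,0,1],[0,0,2],[0,0,3],[0,0,4]],"delta_rot":[[0,0,0],[0,0,0],[0,0,0],[0,0,0]],"gripper":[-1,-1,-1,-1]}'; python3 -m jog '{"dp":[[0,0,1],[0,0,2],[0,0,3],[0,0,3]],"delta_rot":[[0,0,0],[0,0,0],[0,0,0],[0,0,0]],"gripper":[-1,-1,-1,-1]}';done
```

```text
time: 8.45
position: [0.6139, 0.0349, 0.0671]
tool_rot: [0.998, 0.061, -0.0, 0.0]
ft_force: [0.7, -0.6, -0.3]
grip_width: 0.0186
grip_force: 50.0
time: 8.85
position: [0.6149, 0.0354, 0.0657]
tool_rot: [0.998, 0.061, 0.001, -0.0]
ft_force: [-0.8, -0.8, 5.1]
grip_width: 0.0186
grip_force: 50.0
```

```bash
python3 -m jog '{"dp":[[0,0,1],[0,0,2],[0,0,3],[0,0,3],[0,0,3]],"delta_rot":[[0,0,0],[0,0,0],[0,0,0],[0,0,0],[0,0,0]],"gripper":[-1,-1,-1,-1,-1]}';python3 -m jog '{"dp":[[0,0,2],[0,0,3],[0,0,3],[0,0,3]],"delta_rot":[[0,0,0],[0,0,0],[0,0,0],[0,0,0]],"gripper":[-1,-1,-1,-1]}'
```

```text
time: 9.35
position: [0.6176, 0.0356, 0.0656]
tool_rot: [0.998, 0.061, 0.004, 0.0]
ft_force: [-0.0, 2.9, 16.0]
grip_width: 0.0184
grip_force: 50.0
time: 9.75
position: [0.6204, 0.0359, 0.0654]
tool_rot: [0.998, 0.061, 0.008, 0.0]
ft_force: [-0.2, 3.7, 28.3]
grip_width: 0.0185
grip_force: 50.0
```

z stops at 65.5 mm (65.7 expected when seated) and holds against 28 N. I ease off, release, rise and look.

```bash
python3 -m jog '{"dp":[[0,0,-4],[0,0,-6],[0,0,-6],[0,0,-6],[0,0,-6]],"delta_rot":[[0,0,0],[0,0,0],[0,0,0],[0,0,0],[0,0,0]],"gripper":[-1,-1,-0.2,-0.2,-0.2]}' 20; python3 -m jog '{"dp":[[0,0,-20],[-20,0,-60],[-60,0,-100],[-100,0,-120],[-100,0,-120],[-100,0,-120]],"delta_rot":[[0,0,0],[0,0,0],[0,0,0],[0,0,0],[0,0,0],[0,0,0]],"gripper":[-0.2,-0.2,-0.2,-0.2,-0.2,-0.2]}'
python3 - <<'E'
from pot import *
o,im=snap('wrist','w5.png');np.save('w5.npy',o,allow_pickle=True)
s=robot.camera('side');c=robot.camera('scene')
z=np.vstack([im[:330,60:500],np.hstack([cv2.resize(s[195:265,230:310],None,fx=2.75,fy=2.75)[:192,:220],cv2.resize(c[165:240,245:325],None,fx=2.75,fy=2.75)[:192,:220]])])
cv2.imwrite('pics/v5.png',z[:,:,::-1]);print(o['position'])
E
```

```text
time: 10.25
position: [0.6138, 0.0359, 0.0644]
tool_rot: [0.998, 0.06, -0.0, -0.001]
ft_force: [0.3, 2.1, 5.6]
grip_width: 0.0325
grip_force: 2.7
time: 10.85
position: [0.5142, 0.023, 0.1847]
tool_rot: [0.998, 0.061, 0.0, -0.0]
ft_force: [0.6, 0.1, -0.6]
grip_width: 0.0347
grip_force: 0.0
[0.51415714 0.02295753 0.18465656]
```

View pics/v5.png

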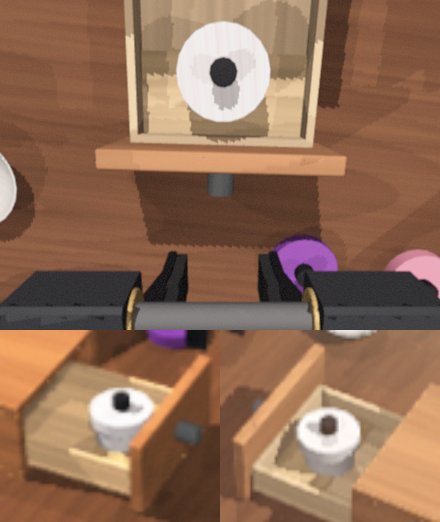

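v5: the lid sits on the pot at about (223,72), and looks level in the side and scene insets. I measure its centre and knob offset, and the drawer direction.

Run:
```python
from pot import *
o=np.load('w5.npy',allow_pickle=True).item();im=cv2.imread('pics/w5.png')[:,:,::-1]
b=blob(im,(283+35,72),110,60);print(b.min(0),b.max(0))
P=np.array([onz('wrist',p,.064,o) for p in b]);c,e=circ(P);print('lid',c,e)
hm=cv2.fillConvexPoly(np.zeros(im.shape[:2],np.uint8),cv2.convexHull(b.astype(np.int32)),1)
g=im.max(2);n,L,S,C=cv2.connectedComponentsWithStats(((g<70)&(hm>0)).astype(np.uint8));j=1+np.argmax(S[1:,4])
print('knob',C[j],S[j],'at .079',onz('wrist',C[j],.078,o)[:2])
f=[onz('wrist',p,.094,o) for p in [(157,148),(405,157)]];d=f[0]-f[1];print('front outer top',f,'yaw',np.arctan2(-d[0],d[1]))
print('knob end',onz('wrist',(280,194),.05,o))
delta([c[0],c[1],.1],.12)
```

```text
[236.  21.] [330. 122.]
lid [0.61442652 0.03499538 0.03463672] 0.00020068494764446596
knob [282.91039427  71.87275986] [271  58  25  29 558] at .079 [0.61431184 0.03492841]
front outer top [array([0.55319564, 0.11616643, 0.094     ]), array([ 0.56794861, -0.05730547,  0.094     ])] yaw 0.08484116282864926
knob end [0.51936235 0.0258336  0.05      ]
dp mm [99.5 -0.  83.5] yaw 0.122 dz rot 0.002 tilt [-6.e-04  2.e-04 -1.e+00]
```

The lid's centre and knob agree within 0.2 mm, so it is level. A confirming press on the knob top with shut fingers also checks the height (80 mm expected).

```bash
python3 -m jog '{"dp":[[50,0,20],[99.5,0,60],[99.5,0,84],[99.5,0,95],[99.5,0,101],[99.5,0,104],[99.5,0,106],[99.5,0,108],[99.5,0,108]],"delta_rot":[[0,0,0],[0,0,0],[0,0,0],[0,0,0],[0,0,0],[0,0,0],[0,0,0],[0,0,0],[0,0,0]],"gripper":[-1,-1,-1,-1,-1,-1,-1,-1,-1]}';python3 -m jog '{"dp":[[0,0,1],[0,0,2],[0,0,2]],"delta_rot":[[0,0,0],[0,0,0],[0,0,0]],"gripper":[-1,-1,-1]}'
```

```text
time: 11.9
position: [0.6161, 0.0349, 0.0804]
tool_rot: [0.998, 0.061, 0.004, 0.0]
ft_force: [0.1, 0.2, 8.4]
grip_width: 0.0005
grip_force: 4.2
time: 12.2
position: [0.6175, 0.035, 0.0803]
tool_rot: [0.998, 0.061, 0.006, 0.001]
ft_force: [-0.8, 0.8, 17.6]
grip_width: 0.0003
grip_force: 8.3
```

Knob top at 80.3 mm under 18 N, so the lid is seated. I back off and go in front of the drawer knob (end face near (0.519,0.026)).

```bash
python3 -m jog '{"dp":[[0,0,-20],[0,0,-60],[-40,-1,-90],[-85,-2,-90],[-130,-3,-80],[-130,-3,-40],[-130,-3,0],[-130,-3,20],[-130,-3,24],[-130,-3,24]],"delta_rot":[[0,0,0],[0,0,0],[0,0,0.02],[0,0,0.02],[0,0,0.02],[0,0,0.02],[0,0,0.02],[0,0,0.02],[0,0,0.02],[0,0,0.02]],"gripper":[-1,-1,-1,-1,-1,-1,-1,-1,-1,-1]}'
python3 - <<'E'
from h import *
o,im=snap('wrist','w6.png')
delta([.505,.0244,.05],.1);delta([.655,.0394,.05],.1)
E
```

```text
time: 13.2
position: [0.4843, 0.0221, 0.0511]
tool_rot: [0.999, 0.051, 0.0, 0.0]
ft_force: [0.6, -0.2, 0.5]
grip_width: 0.0
grip_force: 0.0
dp mm [20.2 -0.3  1.7] yaw 0.102 dz rot 0.002 tilt [ 1.8e-03 -3.0e-04 -1.0e+00]
dp mm [171.    0.    1.9] yaw 0.102 dz rot 0.002 tilt [ 1.8e-03 -3.0e-04 -1.0e+00]
```

View pics/w6.png

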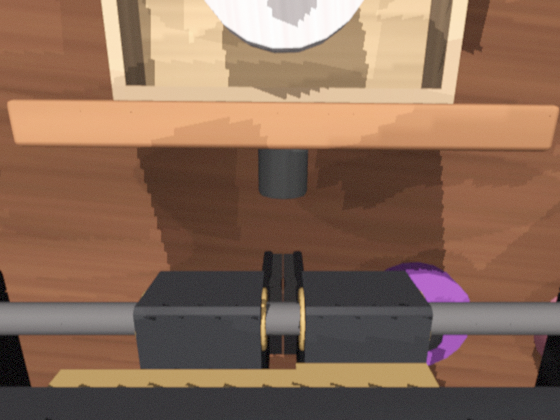

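w6: the drawer knob at (283,172) is dead ahead of the shut fingers at (283,300), and the front is square to the tool. I push.

```bash
python3 -m jog '{"dp":[[12,0,2],[24,0,2],[34,0,2],[44,0,2],[54,0,2],[64,0,2],[74,0,2],[84,0,2],[94,0,2],[104,0,2],[114,0,2],[124,0,2]],"delta_rot":[[0,0,0],[0,0,0],[0,0,0],[0,0,0],[0,0,0],[0,0,0],[0,0,0],[0,0,0],[0,0,0],[0,0,0],[0,0,0],[0,0,0]],"gripper":[-1,-1,-1,-1,-1,-1,-1,-1,-1,-1,-1,-1]}';python3 -m jog '{"dp":[[6,0,0],[12,0,0],[15,0,0],[18,0,0],[21,0,0],[21,0,0]],"delta_rot":[[0,0,0],[0,0,0],[0,0,0],[0,0,0],[0,0,0],[0,0,0]],"gripper":[-1,-1,-1,-1,-1,-1]}'
```

```text
time: 14.45
position: [0.6083, 0.0348, 0.0484]
tool_rot: [0.999, 0.051, -0.0, 0.0]
ft_force: [-0.8, -1.1, 0.5]
grip_width: 0.0006
grip_force: 0.6
time: 15.05
position: [0.6254, 0.0369, 0.0483]
tool_rot: [0.999, 0.051, -0.004, -0.0]
ft_force: [-6.1, -1.6, 3.9]
grip_width: 0.0003
grip_force: 3.0
```

The catch resists, so I keep pushing in small steps.

```bash
python3 -m jog '{"dp":[[3,0,0],[6,0,0],[8,0,0],[10,0,0],[12,0,0],[12,0,0]],"delta_rot":[[0,0,0],[0,0,0],[0,0,0],[0,0,0],[0,0,0],[0,0,0]],"gripper":[-1,-1,-1,-1,-1,-1]}';python3 -m jog '{"dp":[[2,0,0],[4,0,0],[6,0,0],[6,0,0]],"delta_rot":[[0,0,0],[0,0,0],[0,0,0],[0,0,0]],"gripper":[-1,-1,-1,-1]}'
```

```text
time: 15.65
position: [0.64, 0.0382, 0.0486]
tool_rot: [0.999, 0.051, -0.001, 0.0]
ft_force: [-2.9, -0.8, 2.3]
grip_width: 0.0005
grip_force: 1.6
time: 16.05
position: [0.64, 0.0383, 0.0484]
tool_rot: [0.999, 0.051, -0.007, 0.0]
ft_force: [-12.9, -2.6, 10.6]
grip_width: 0.0002
grip_force: 6.8
```

It came home after the catch: resistance began at 0.625, and 16 mm on it is hard-stopped at 0.640 under 13 N. I back away and verify.

```bash
python3 -m jog '{"dp":[[-10,0,0],[-30,0,0],[-60,0,0],[-80,0,-40],[-90,0,-90],[-90,0,-120],[-90,0,-120],[-90,0,-120]],"delta_rot":[[0,0,0],[0,0,0],[0,0,0],[0,0,0],[0,0,0],[0,0,0],[0,0,0],[0,0,0]],"gripper":[-1,-1,-1,-1,-1,-1,-1,-1]}'
python3 - <<'E'
from h import *
o,im=snap('wrist','w7.png');s=robot.camera('side');c=robot.camera('scene')
z=np.vstack([im[:300,60:500],np.hstack([cv2.resize(s[170:270,170:290],(220,183)),cv2.resize(c[160:270,270:390],(220,183))])])
cv2.imwrite('pics/v7.png',z[:,:,::-1]);print(o['ft_force'])
E
```

```text
time: 16.85
position: [0.5583, 0.0296, 0.1695]
tool_rot: [0.999, 0.051, 0.002, 0.0]
ft_force: [0.2, 0.3, -0.7]
grip_width: 0.0005
grip_force: 0.0
[ 0.20433869  0.25507648 -0.70277663]
```

View pics/v7.png

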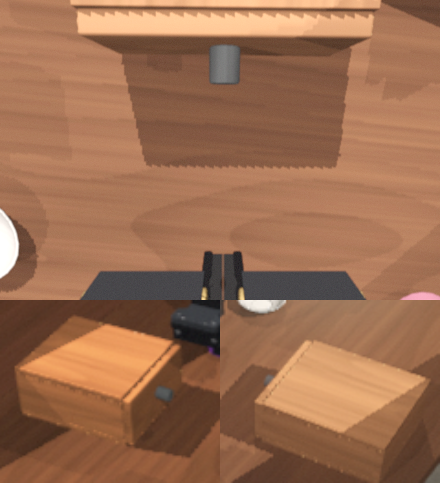

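v7: the drawer front is flush against the chest all along, with the knob at (224,64), and the gripper is clear. I hand in.

```bash
python3 -c "
from rig import robot
print(robot.hand_in())"
```

```text
the job is handed in; nothing more can be done
None
```

I pressed the lid onto the pot until it sat level and pushed the drawer home past its catch, then handed the job in at about 17 s; the hand-in returned no verdict.

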